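# Set the finished figurines on their plinths

## Robot

A 6-joint arm with a two-finger parallel gripper is mounted at the origin on the work surface. World frame = base frame: x ahead of the robot, y to its left, z up, the work surface at z = 0. Lengths are in m, angles in rad, forces in N, time in s.
With the tool pointing down it reaches from about 0.325 to 0.9 m from the base axis. Payload 6.1 kg.
Tool frame: the origin (TCP) lies between the finger pads, 19 mm behind the fingertips; this is the grasp point; z points along the fingers, y is the line along which they close (so a half turn about z gives the same grasp; the last joint's range is limited). The gripper opens to 85 mm and grips with 20 to 120 N. Pads are 22 mm wide; open, the fingers measure 114 mm over their backs; the gripper's body (76 mm by 85 mm) begins 54 mm behind the grasp point. The pads swing forward as they close: fully open they stand 13 mm farther back than shut.
Start: joints at [-1.442, 0.22, 1.526, -0, 1.395, -0.126], TCP at [0.158, -0.605, 0.25] pointing down, gripper open.
Joint ranges: [-2.98, 2.98], [-0.91, 2.08], [0.09, 2.57], [-1.24, 4.39], [0.2, 2.65], [-2.68, 2.68]. Speed limits (rad/s): [2.57, 2.57, 3.01, 3.14, 3.14, 3.14].

## Interface

Orientations are given as a 3x3 rotation matrix whose columns are the frame's x, y, z axes.
In Python, from workcell import manip, eyes gives the robot as it stands.
- The arm moves only by the tool carry_out, never from a script. Its argument "targets" is a list of rows, each a list of 5 numbers: the opening, from 0 (shut) to 1 (fully open), then the shift along the tool's x, y, z in units of 0.5 m (1.0 is 0.5 m), then the turn about the tool's z in units of 2 pi rad (1.0 is 2 pi rad). In form: [[gripper, x, y, z, spin], ...]. A call has 1 to 10 rows; each row shifts and turns the commanded pose from where the row before left it, along the tool's axes as they then stand; what a row does not reach is not made up. A row lasts 1/12 s, in which the tool goes at most 41.7 mm and 7.16 degrees, less where a joint would pass 70% of its speed; a pose out of reach is approached as far as the arm can. A call with a number of a shift or a turn outside -1 to 1 is refused whole. A call with a gripper value outside its range is refused whole. The fingers move at their own pace and stop on an object; the grip force is fixed at half the most. Time passes only in rows, so rows that do not move let the fingers close. It gives the time, the measured TCP pose, the force, the opening and the grip force at its end, in the units of the state.
- manip.get_state(): the state, without advancing time (a new reading comes with each control period).
- eyes.camera(name): name is "scene" or "side" or "wrist"; returns a dict with "image" (480x640x3 uint8, red, green, blue), "fx", "fy", "cx", "cy" (pixels), "rvec" (rotation vector, rad) and "tvec" (3), from world to camera coordinates, as OpenCV has them. Camera axes: x right, y down, z forward; pixel columns grow to the right and rows downward; lengths in m; the calibration is good to about 2 mm. The wrist camera is an equidistant fisheye: a pixel r from the principal point sees the ray r / f radians off the axis. A picture is of the moment at which its call begins. There is no depth.
- manip.close_job(): hands the job in; it is judged then, once.
The state is a dict: "time_s": time; "joints": joint angles; "joint_velocities": joint speeds; "tau": joint torques, N m; "tool_pos": TCP position; "tool_rot": TCP orientation; "contact_force": force on the tool from outside, world axes, zero at the start; "ft_torque": the same for the moment, N m; "gripper_width": finger opening in m; "grasp_force": force on a finger pad.
Only numpy, scipy, OpenCV 4.12 (cv2) and the standard library are available. Lean on these libraries where they do the work, as an engineer would, in place of code of your own. Each camera call takes 0.05 s, during which the arm holds its last target. There are 200 camera calls.

## Task

Put each of the four plaster figurines on the walnut plinth whose felt inlay has the shape and colour of the figurine's foot: standing upright, centred on the inlay and turned so that the edges of foot and inlay agree (facing front or back is all the same). Set each one down on its plinth without dropping or toppling it, and leave the glue bottle and the white jar that stand among them where they are.

Things in the scene. Friction and masses are not known exactly. Their poses are not given: they have to be found in the camera images.
- cactus: Green plaster cactus on a round yellow foot, diameter 58 mm. Loose, 80-200 g. Origin: centre of the foot's underside, z up. Foot 8 mm thick. Round trunk, diameter 30, on the z axis, straight from z = 8 to 71; red flower on top to z = 90. Side arms along +y and -y reach 30 from the axis between z = 26 and 60, so pinch the trunk across x, TCP at z = 48.
- rabbit: Light brown rabbit with white belly and two ears on a square red foot 54 x 54 mm (sides along x, y). Loose, 80-200 g. Origin: centre of the foot's underside, z up. Foot 8 mm thick. It looks to -x. Round body, diameter 36, on the z axis, straight from z = 8 to 44; narrower head above, ears end at z = 88. Pinch the body across y, TCP at z = 40.
- whale: Grey whale lying along x, head to -x, tail raised at +x, on an oblong blue foot 88 x 44 mm (long side along x). Loose, 80-200 g. Origin: centre of the foot's underside, z up. Foot 8 mm thick. Body 33 thick across y from x = -24 to 12, its axis at z = 28, back at z = 45; tail to z = 53. Pinch across y at x = -6, TCP at z = 32.
- owl: Brown owl, white eyes, dark wings, on a six-sided green foot, 56 mm across flats (flats face +y and -y, corners on x). Loose, 80-200 g. Origin: centre of the foot's underside, z up. Foot 8 mm thick. It looks to -x. Body diameter 38 on the z axis, 42 across the flat wings (y), which cover z = 14 to 54; ear tufts to z = 83. Pinch across y, TCP at z = 40.
- plinth_round: Walnut block 86 x 86 mm (x, y), 20 mm high, immovable, with a flat yellow felt inlay centred on top: disc, diameter 62. Flat top, nothing to drop into. Origin: centre of the underside, z up; top at z = 20. For the cactus, turned any way.
- plinth_square: Walnut block 86 x 86 mm (x, y), 20 mm high, immovable, with a flat red felt inlay centred on top: square 58 x 58, sides along x, y. Flat top, nothing to drop into. Origin: centre of the underside, z up; top at z = 20. For the rabbit, any of four ways round.
- plinth_rect: Walnut block 108 x 74 mm (x, y), 20 mm high, immovable, with a flat blue felt inlay centred on top: oblong 92 x 48, long side along x. Flat top, nothing to drop into. Origin: centre of the underside, z up; top at z = 20. For the whale, either way round.
- plinth_hex: Walnut block 86 x 86 mm (x, y), 20 mm high, immovable, with a flat green felt inlay centred on top: hexagon, 60 across flats, flats facing +y and -y. Flat top, nothing to drop into. Origin: centre of the underside, z up; top at z = 20. For the owl, any of six ways round.
- glue_bottle: Bystander, leave alone: clear glue bottle with white label and orange nozzle, diameter 36 mm, 89 mm high. Origin: centre of its underside.
- white_jar: Bystander, leave alone: white screw-top jar, diameter 60 mm, 55 mm high. Origin: centre of its underside. (An unlisted orange sanding block 60 x 42 x 24 mm also lies among these things; it does not matter. Centres of all these start at least 110 mm apart.)
Mind the look-alikes: they are no part of the job. What is shaped like the plinth_round but pink is not meant.

How it is judged:
At the end, for the whole second after the job is handed in: Each figurine stands on the plinth matching its foot (cactus round, rabbit square, whale oblong, owl hexagon): centre within 10 mm, underside within 4 mm of the top, tilt under 0.1 rad, turned within 0.22 rad of a fit of foot and inlay (cactus any), released and at rest (horizontal distance between cactus and plinth_round below 0.01 m and z of cactus in the frame of plinth_round between 0.016 and 0.024 m and angle between each of cactus, rabbit, whale, owl's own z axis and vertical below 0.1 rad and linear speed of each of cactus, rabbit, whale, owl below 0.01 m/s and angular speed of each of cactus, rabbit, whale, owl below 0.1 rad/s and horizontal distance between rabbit and plinth_square below 0.01 m and z of rabbit in the frame of plinth_square between 0.016 and 0.024 m and (angle between the x axis of rabbit and the x axis of plinth_square, either way round below 0.22 rad or angle between the x axis of rabbit and the x axis of plinth_square, either way round above 1.351 rad) and horizontal distance between whale and plinth_rect below 0.01 m and z of whale in the frame of plinth_rect between 0.016 and 0.024 m and angle between the x axis of whale and the x axis of plinth_rect, either way round below 0.22 rad and horizontal distance between owl and plinth_hex below 0.01 m and z of owl in the frame of plinth_hex between 0.016 and 0.024 m and (angle between the x axis of owl and the x axis of plinth_hex, either way round below 0.22 rad or angle between the x axis of owl and the x axis of plinth_hex, either way round between 0.827 and 1.267 rad)); the robot touches nothing.
It fails at once if a figurine is dropped (out of the fingers and faster than 0.6 m/s: a fall of some 18 mm) ((linear speed of cactus above 0.6 m/s and contact force between cactus and the fingers below 0.01 N) or (linear speed of rabbit above 0.6 m/s and contact force between rabbit and the fingers below 0.01 N) or (linear speed of whale above 0.6 m/s and contact force between whale and the fingers below 0.01 N) or (linear speed of owl above 0.6 m/s and contact force between owl and the fingers below 0.01 N)).
It fails at once if a figurine is toppled (leans more than 0.8 rad) (angle between any of cactus, rabbit, whale, owl's own z axis and vertical above 0.8 rad).
It fails at once if the glue bottle is shifted by more than 25 mm or knocked over (distance of glue_bottle from where it was at the start of the episode above 0.025 m or angle between glue_bottle's own z axis and vertical above 0.5 rad).
It fails at once if the white jar is shifted by more than 25 mm or knocked over (distance of white_jar from where it was at the start of the episode above 0.025 m or angle between white_jar's own z axis and vertical above 0.5 rad).
It also fails if it takes over 112 s, if anything falls off the work surface, if the arm or the gripper's body presses on something with over 40 N, if the wrist force passes 120 N, or if a joint passes its speed limit or range.

## Working session

There is one attempt and no reset: what is moved stays moved. The work goes in short steps, Python scripts to look and compute and a tool call to move; the robot and the scene stay as the last step left them, time stands still between calls to the robot, and variables do not carry over. Pictures are saved under pics/ and viewed, at most 14 in all, crops included, and the job is handed in when it is done.

Besides the shell and the picture viewer there is one more tool, called after "Emit:" by a JSON object that holds its "method" and its "body". carry_out: Moves the arm, as the interface text tells. Its arguments: {"type":"object","properties":{"targets":{"type":"array","items":{"type":"array","items":{"type":"number","minimum":-1,"maximum":1}}}},"required":["targets"]}

```bash
mkdir -p pics
cat > h.py <<'E'
import numpy as np, cv2
from workcell import manip, eyes
def snap(n,f=None):
    c=eyes.camera(n)
    if f: cv2.imwrite('pics/'+f,c['image'][:,:,::-1])
    np.savez('/tmp/'+n+'.npz',**c)
    return c
E
python3 - <<'E'
from h import *
for n in ("scene","side","wrist"):
    c=snap(n,n+"0.png"); R=cv2.Rodrigues(np.array(c['rvec']))[0]
    print(n,c['fx'],c['cx'],c['cy'],(-R.T@np.array(c['tvec'])).round(3),R[2].round(2))
print(manip.get_state())
E
```

```text
scene 543.0574882848586 324.9614945722524 235.15705074927888 [1.352 0.633 0.801] [-0.69 -0.41 -0.59]
side 512.4051856038818 322.9788321552147 240.21064621823757 [-0.013  1.135  0.995] [ 0.34 -0.7  -0.63]
wrist 371.64829954431775 323.23475893417424 239.3364290592528 [ 0.226 -0.586  0.373] [-0.27 -0.07 -0.96]
{'time_s': 0.15, 'joints': array([-1.44209887e+00,  2.21066238e-01,  1.52740225e+00,  1.94915611e-05,
        1.39470708e+00, -1.26068804e-01]), 'joint_velocities': array([ 0.00011166, -0.00218954, -0.00398144, -0.00047209, -0.00025205,
       -0.00069155]), 'tau': array([ 7.27808292e-04, -4.97485650e+01, -3.89904857e+01, -1.52527050e-04,
        7.19123942e-03, -1.34609951e-05]), 'tool_pos': array([ 0.15747305, -0.60435709,  0.2491088 ]), 'tool_rot': array([[ 9.67723114e-01,  2.52015755e-01, -1.84123707e-04],
       [ 2.52015728e-01, -9.67721861e-01,  1.57228642e-03],
       [ 2.18060413e-04, -1.56793998e-03, -9.99998747e-01]]), 'contact_force': array([ 0.37788138, -0.33189693,  0.74339846]), 'ft_torque': array([-0.05677841,  0.04277378,  0.02614204]), 'grasp_force': 0.0, 'gripper_width': 0.08525038257673215}
```

View pics/scene0.png

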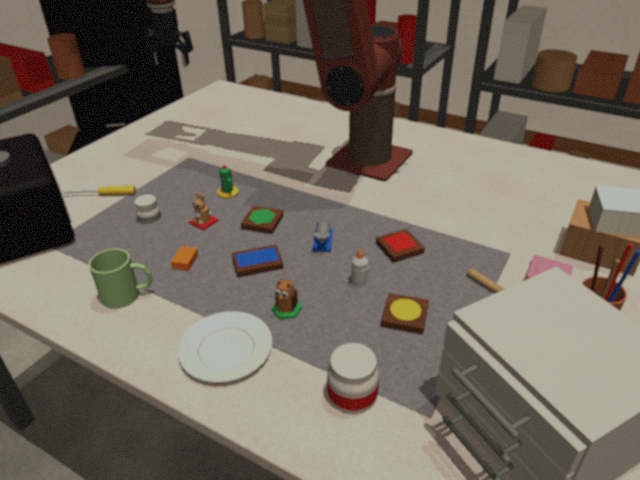

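View pics/side0.png

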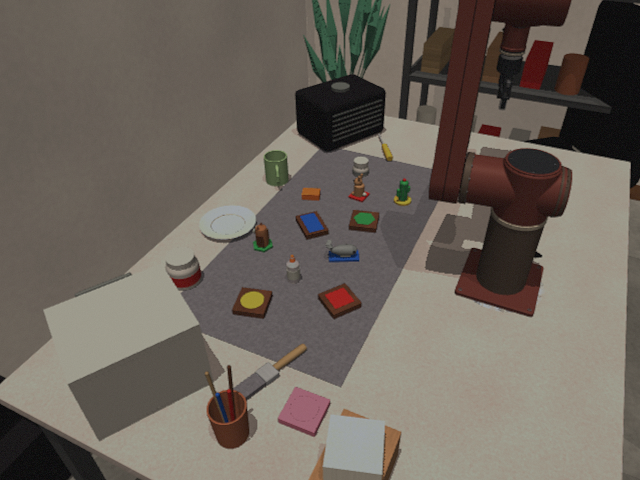

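The scene view shows the inlays at yellow (405,310), red (401,242), blue (258,260) and green (263,217). The feet are at cactus (228,190), rabbit (204,222), whale (323,243) and owl (287,312). In the side view the inlays are at (252,300), (340,299), (312,224) and (364,219), and the feet at (403,199), (359,196), (343,256) and (262,246).

```bash
cat >> h.py <<'E'
HUE={'y':(20,34),'r':(174,6),'b':(105,125),'g':(45,75)}
def mask(img,c,smin=150,vmin=60):
    h=cv2.cvtColor(img,cv2.COLOR_RGB2HSV); a,b=HUE[c]; H=h[...,0]
    m=((H>=a)&(H<=b)) if a<b else ((H>=a)|(H<=b))
    return (m&(h[...,1]>smin)&(h[...,2]>vmin)).astype(np.uint8)
def blob(m,seed,r=25):
    w=np.zeros_like(m); u,v=map(int,seed); w[max(0,v-r):v+r,max(0,u-r):u+r]=1
    n,l,s,_=cv2.connectedComponentsWithStats(m*w)
    k=1+np.argmax(s[1:,4]); c=max(cv2.findContours((l==k).astype(np.uint8),cv2.RETR_EXTERNAL,cv2.CHAIN_APPROX_NONE)[0],key=len)
    return c[:,0].astype(float)
def cast(cam,px,z,fish=False):
    R=cv2.Rodrigues(np.array(cam['rvec']))[0]; t=np.array(cam['tvec'])
    d=(np.asarray(px,float)-[cam['cx'],cam['cy']])/[cam['fx'],cam['fy']]
    if fish:
        r=np.linalg.norm(d,axis=1,keepdims=True)+1e-9
        d=np.c_[d/r*np.sin(r),np.cos(r)]
    else: d=np.c_[d,np.ones(len(d))]
    d=d@R; o=-R.T@t
    return (o+d*((z-o[2])/d[:,2])[:,None])[:,:2]
def fit(P):
    "hull centre (area), minAreaRect size, angle of long side"
    P=(np.asarray(P)*1000).astype(np.float32); H=cv2.convexHull(P); M=cv2.moments(H)
    rc=cv2.minAreaRect(P); b=cv2.boxPoints(rc); e=b[1]-b[0]; f=b[2]-b[1]
    if np.linalg.norm(f)>np.linalg.norm(e): e,f=f,e
    return (np.array([M['m10']/M['m00'],M['m01']/M['m00']]).round(1), np.array(rc[0]).round(1),
     round(float(np.linalg.norm(e)),1),round(float(np.linalg.norm(f)),1),round(float(np.degrees(np.arctan2(e[1],e[0]))%180),1))
E
python3 - <<'E'
from h import *
c={n:dict(np.load(f'/tmp/{n}.npz')) for n in('scene','side')}
S={'scene':dict(iy=(405,310),ir=(401,242),ib=(258,260),ig=(263,217),fy=(228,192),fr=(204,222),fb=(323,243),fg=(287,310)),
'side':dict(iy=(252,300),ir=(340,299),ib=(312,224),ig=(364,219),fy=(403,199),fr=(359,196),fb=(343,256),fg=(262,246))}
for k in S['scene']:
  for n in S:
    try: print(k,n,*fit(cast(c[n],blob(mask(c[n]['image'],k[1],120,40),S[n][k]),.02 if k[0]=='i' else .004)))
    except Exception as e: print(k,n,e)
for n,p in (('scene',[(360,283),(147,217),(184,265)]),('side',[(293,281),(361,173),(311,197)])): print(cast(c[n],p,0).round(3).tolist())
E
```

```text
iy scene [576.3 364. ] [576.5 364.1] 64.8 64.8 157.8
iy side [579.3 363.9] [580.  364.4] 63.6 60.7 120.6
ir scene [369.9 261.6] [370.1 261.3] 65.4 62.5 54.8
ir side [372.7 262. ] [372.7 262.1] 61.7 61.5 53.2
ib scene [584.4  -2.8] [584.2  -2.9] 90.7 46.4 136.1
ib side [586.7  -3.7] [586.7  -3.6] 90.4 46.8 136.8
ig scene [442.1 -90.1] [442.7 -90.5] 63.8 60.7 136.2
ig side [443.5 -90.1] [443.  -90.3] 62.5 56.7 134.7
fy scene [ 371.6 -258.1] [ 373.2 -256.8] 53.1 52.9 38.9
fy side [ 372.3 -258.9] [ 371.9 -258.3] 55.5 47.2 24.1
fr scene [ 517.5 -221.3] [ 513.  -225.3] 59.5 57.3 82.9
fr side [ 513.1 -220.7] [ 517.  -226.8] 59.8 55.9 83.5
fb scene [441.6  91. ] [435.5  85.8] 90.8 41.7 27.1
fb side [437.1  85. ] [436.7  85.2] 87.2 46.3 27.6
fg scene [683.1 143.3] [685.  144.7] 59.1 41.5 130.5
fg side [680.1 142. ] [678.4 144.9] 51.9 50.7 30.4
[[0.53, 0.237], [0.569, -0.371], [0.673, -0.149]]
[[0.524, 0.239], [0.565, -0.367], [0.663, -0.153]]
```

View pics/wrist0.png

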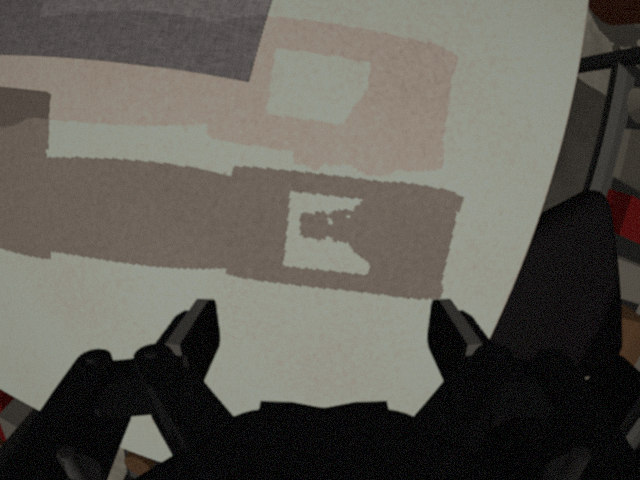

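The wrist view shows bare table with the fingers at the bottom, at (200,340) and (445,340). The positions found so far are good enough to move, so I'll hover over the cactus and look from there.

Emit:
{"method": "carry_out", "body": {"targets": [[1, 0.059, -0.056, 0, 0], [1, 0.059, -0.056, 0, 0], [1, 0.059, -0.056, 0, 0], [1, 0.059, -0.056, 0, 0], [1, 0.059, -0.056, 0, 0], [1, 0.059, -0.056, 0, 0], [1, 0.059, -0.056, 0, 0], [1, 0.059, -0.056, 0, 0], [1, 0.059, -0.056, 0, 0], [1, 0.059, -0.056, 0, 0]]}}

```text
time_s: 0.98
tool_pos: [0.3729, -0.2576, 0.25]
tool_rot: [[0.968, 0.252, 0.0], [0.252, -0.968, -0.0], [0.0, 0.0, -1.0]]
contact_force: [0.7, -0.3, 0.3]
gripper_width: 0.085
grasp_force: 0.0
```

```bash
cat >> h.py <<'E'
def yaw(): 
    R=manip.get_state()['tool_rot']; return np.degrees(np.arctan2(R[1,0],R[0,0]))
def plan(x,y,z,w=None):
    "mm, deg -> shift in the current tool frame, in units; spin units (mod half turn, shortest)"
    s=manip.get_state(); R=s['tool_rot']; th=np.radians(yaw())
    ex=np.array([np.cos(th),np.sin(th)]); ey=np.array([np.sin(th),-np.cos(th)])
    d=np.array([x,y])/1000-s['tool_pos'][:2]
    print('at',(s['tool_pos']*1000).round(1),'yaw',round(yaw(),1),'j6',s['joints'][5].round(2),'t',s['time_s'],'w',round(s['gripper_width']*1000,1))
    print('x,y,z',round(d@ex/.5,4),round(d@ey/.5,4),round(-(z/1000-s['tool_pos'][2])/.5,4), 'len mm',round(np.linalg.norm(d)*1000))
    if w is not None: dd=(yaw()-w+90)%180-90; print('spin',round(dd/360,4),'deg',round(dd,1))
E
python3 - <<'E'
from h import *
c=snap('wrist','w1.png'); plan(372,-258,250)
E
```

```text
at [ 376.2 -251.7  249.9] yaw 14.8 j6 0.54 t 1.0333 w 85.1
x,y,z -0.0113 0.0101 -0.0003 len mm 8
```

View pics/w1.png

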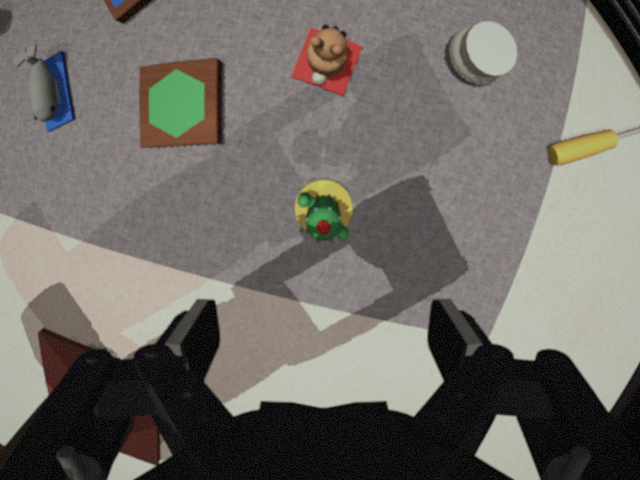

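The wrist view shows the cactus foot at (324,208) with arm tips at (305,200) and (343,233). It also shows the hex inlay at (178,103) and the rabbit's red foot at (328,62).

Run:
```python
from h import *
c=snap('wrist'); im=c['image']
for k,s,z,r in (('g',(178,103),.02,45),('r',(328,62),.004,38),('y',(324,208),.004,35)):
    print(k,*fit(cast(c,blob(mask(im,k,120,60),s,r),z,True)))
P=cast(c,blob(mask(im,'g',120,60),(178,103),45),.02,True)*1000
H=cv2.approxPolyDP(P.astype(np.float32)[:,None],6,True)[:,0]; e=np.roll(H,-1,0)-H
print('hex',len(H),H.mean(0),np.degrees(np.arctan2(e[:,1],e[:,0])).round(0)%60,np.linalg.norm(e,axis=1).round(0))
# cactus arms: green blob without flower, minAreaRect ends
m=mask(im,'g',100,25)|0; h=cv2.cvtColor(im,cv2.COLOR_RGB2HSV)
w=h[180:255,285:360]; g=((w[...,0]>40)&(w[...,0]<90)&(w[...,1]>90)).astype(np.uint8)
v,u=np.nonzero(g); Q=cast(c,np.c_[u+285,v+180],.05,True)*1000
rc=cv2.minAreaRect(Q.astype(np.float32)); print(rc, fit(Q/1000))
A=cast(c,[(305,200),(343,233)],.055,True)*1000; print(A.round(0), A.mean(0), np.degrees(np.arctan2(*(A[1]-A[0])[::-1])))
plan(372,-258,48,None)
```

```text
g [436.3 -63.6] [436.6 -63.8] 11.5 3.4 13.9
r [ 509.3 -239.4] [ 511.4 -239.3] 55.3 25.4 169.2
y [ 371.1 -257.4] [ 373.  -256.7] 57.6 49.2 112.5
hex 2 [436.48642 -63.25721] [25. 25.] [12. 12.]
((370.5345153808594, -257.0604248046875), (51.906192779541016, 33.747528076171875), 32.34769821166992) (array([ 369.4, -257. ]), array([ 370.5, -257.1]), 51.9, 33.7, 32.3)
[[ 386. -232.]
 [ 365. -271.]] [ 375.4652392  -251.50689027] -116.77277945693807
at [ 374.7 -254.7  249.9] yaw 15.0 j6 0.54 t 1.0833 w 85.5
x,y,z -0.0069 0.0049 0.4037 len mm 4
```

Run:
```python
from h import *
c=snap('wrist'); im=c['image']
for k,s,z,r in (('g',(178,115),.02,60),('r',(328,62),.004,50),('y',(324,208),.004,40)):
    b=blob(mask(im,k,100,50),s,r); print(k,b.mean(0).round(0),*fit(cast(c,b,z,True)))
    if k=='g':
        P=(cast(c,b,z,True)*1000).astype(np.float32); H=cv2.approxPolyDP(P[:,None],5,True)[:,0]; e=np.roll(H,-1,0)-H
        print('hex',len(H),H.mean(0),np.degrees(np.arctan2(e[:,1],e[:,0])).round(0)%60,np.linalg.norm(e,axis=1).round(0))
cv2.imwrite('pics/w2.png',cv2.resize(im[160:280,260:400,::-1],None,fx=5,fy=5,interpolation=cv2.INTER_CUBIC))
plan(372,-258,48)
```

```text
g [179. 104.] [440.4 -89.1] [440.5 -88.9] 67.3 60.3 74.8
hex 6 [440.61877  -88.883644] [14. 12. 13. 15. 13. 16.] [32. 34. 35. 34. 34. 35.]
r [329.  67.] [ 513.6 -223.8] [ 513.6 -223.8] 55.5 55.1 173.7
y [323. 205.] [ 371.3 -257.5] [ 373.2 -257. ] 58.2 49.8 111.1
at [ 373.6 -257.1  249.9] yaw 14.9 j6 0.53 t 1.1333 w 85.5
x,y,z -0.0035 0.001 0.4038 len mm 2
```

View pics/w2.png

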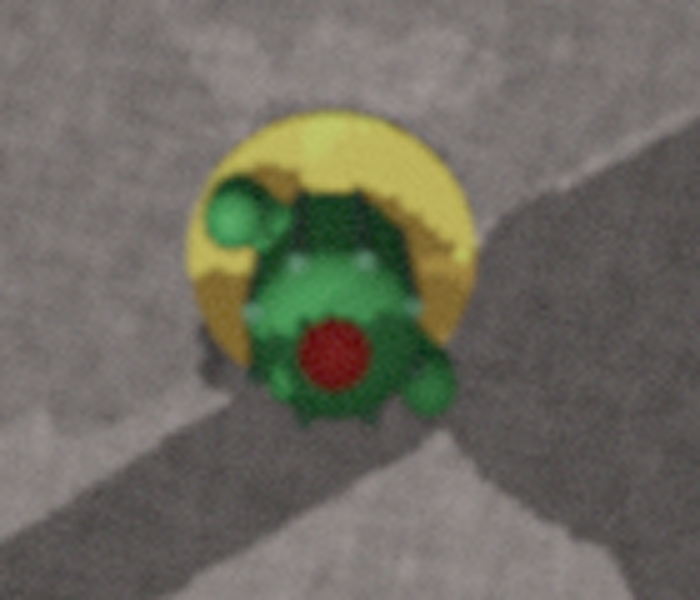

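The crop shows the arm tips at about (307,203) and (346,237), and the foot disc centre at about (326.4,210.5).

Run:
```python
from h import *
c=dict(np.load('/tmp/wrist.npz'))
print(cast(c,[(326.4,210.5)],.007,True)*1000)
for za,zb in ((.05,.05),(.058,.05)):
    A=np.r_[cast(c,[(307,203)],za,True),cast(c,[(346,237)],zb,True)]; d=A[0]-A[1]
    print((A*1000).round(0).tolist(),(A.mean(0)*1000).round(1),np.degrees(np.arctan2(d[1],d[0])))
plan(371,-258,120,63)
```

```text
[[ 369.86681583 -258.42143786]]
[[381.0, -237.0], [359.0, -279.0]] [ 370.  -258.4] 63.22633513108775
[[382.0, -237.0], [359.0, -279.0]] [ 370.8 -258.4] 61.58401651620019
at [ 373.6 -257.1  249.9] yaw 14.9 j6 0.53 t 1.1333 w 85.5
x,y,z -0.0055 0.0005 0.2598 len mm 3
spin -0.1335 deg -48.1
```

Emit:
{"method": "carry_out", "body": {"targets": [[1, -0.007, 0.001, 0, 0], [1, 0, 0, 0.03, -0.019], [1, 0, 0, 0.03, -0.019], [1, 0, 0, 0.03, -0.019], [1, 0, 0, 0.03, -0.019], [1, 0, 0, 0.03, -0.019], [1, 0, 0, 0.03, -0.019], [1, 0, 0, 0.03, -0.019], [1, 0, 0, 0.06, 0], [1, 0, 0, 0.06, 0]]}}

```text
time_s: 1.97
tool_pos: [0.3687, -0.2635, 0.0849]
tool_rot: [[0.464, 0.886, 0.002], [0.886, -0.464, -0.002], [-0.001, 0.003, -1.0]]
contact_force: [-0.4, -0.4, -0.1]
gripper_width: 0.0853
grasp_force: 0.0
```

Emit:
{"method": "carry_out", "body": {"targets": [[1, 0, 0, 0.05, 0], [1, 0, 0, 0.024, 0], [1, 0, 0, 0, 0], [1, 0, 0, 0, 0], [0, 0, 0, 0, 0], [0, 0, 0, 0, 0], [0, 0, 0, 0, 0], [0, 0, 0, 0, 0], [0, 0, 0, 0, 0], [0, 0, 0, 0, 0]]}}

```text
time_s: 2.8
tool_pos: [0.3697, -0.2614, 0.049]
tool_rot: [[0.462, 0.887, 0.001], [0.887, -0.462, -0.001], [-0.001, 0.002, -1.0]]
contact_force: [-1.4, 0.6, 5.3]
gripper_width: 0.0287
grasp_force: 59.2
```

Emit:
{"method": "carry_out", "body": {"targets": [[0, 0, 0, 0, 0], [0, 0, 0, 0, 0], [0, 0, 0, 0, 0], [0, 0, 0, 0, 0]]}}

```text
time_s: 3.13
tool_pos: [0.3697, -0.2614, 0.049]
tool_rot: [[0.462, 0.887, 0.001], [0.887, -0.462, -0.001], [-0.001, 0.001, -1.0]]
contact_force: [-2.2, 0.2, 6.8]
gripper_width: 0.0286
grasp_force: 59.3
```

Emit:
{"method": "carry_out", "body": {"targets": [[0, 0, 0, -0.02, 0], [0, 0, 0, -0.05, 0], [0, 0, 0, -0.08, 0], [0, 0, 0, -0.08, 0], [0, 0, 0, -0.08, 0], [0, 0, 0, -0.05, 0], [0, 0, 0, -0.02, 0], [0, 0, 0, 0, 0]]}}

```text
time_s: 3.8
tool_pos: [0.3703, -0.2618, 0.241]
tool_rot: [[0.462, 0.887, 0.004], [0.887, -0.462, -0.004], [-0.002, 0.006, -1.0]]
contact_force: [-0.4, -0.5, -2.2]
gripper_width: 0.0286
grasp_force: 59.5
```

Run:
```python
from h import *
plan(576.5,361.5,250)
```

```text
at [ 370.3 -261.8  241. ] yaw 62.5 j6 -0.31 t 3.8 w 28.6
x,y,z 1.2962 -0.2099 -0.0179 len mm 657
```

Emit:
{"method": "carry_out", "body": {"targets": [[0, 0.04, -0.0065, 0, 0], [0, 0.07, -0.0113, 0, 0], [0, 0.08, -0.013, 0, 0], [0, 0.08, -0.013, 0, 0], [0, 0.08, -0.013, 0, 0], [0, 0.08, -0.013, 0, 0], [0, 0.08, -0.013, 0, 0], [0, 0.08, -0.013, 0, 0], [0, 0.08, -0.013, 0, 0], [0, 0.08, -0.013, 0, 0]]}}

```text
time_s: 4.63
tool_pos: [0.487, 0.102, 0.2348]
tool_rot: [[0.462, 0.887, -0.005], [0.887, -0.462, -0.0], [-0.002, -0.004, -1.0]]
contact_force: [1.5, -0.8, -0.2]
gripper_width: 0.0286
grasp_force: 59.5
```

Emit:
{"method": "carry_out", "body": {"targets": [[0, 0.08, -0.013, 0, 0], [0, 0.08, -0.013, 0, 0], [0, 0.08, -0.013, 0, 0], [0, 0.08, -0.013, 0, 0], [0, 0.08, -0.013, 0, 0], [0, 0.07, -0.0113, 0, 0], [0, 0.05, -0.008, 0, 0], [0, 0.026, -0.004, 0, 0], [0, 0, 0, 0, 0], [0, 0, 0, 0, 0]]}}

```text
time_s: 5.47
tool_pos: [0.5739, 0.3621, 0.2341]
tool_rot: [[0.461, 0.887, -0.005], [0.887, -0.461, -0.003], [-0.005, -0.003, -1.0]]
contact_force: [-0.7, -0.5, -1.9]
gripper_width: 0.0285
grasp_force: 59.5
```

Run:
```python
from h import *
c=snap('wrist','w3.png'); plan(576.5,361.5,69)
```

```text
at [574.2 361.4 235. ] yaw 62.5 j6 0.93 t 5.5167 w 28.4
x,y,z 0.0023 0.004 0.3319 len mm 2
```

View pics/w3.png

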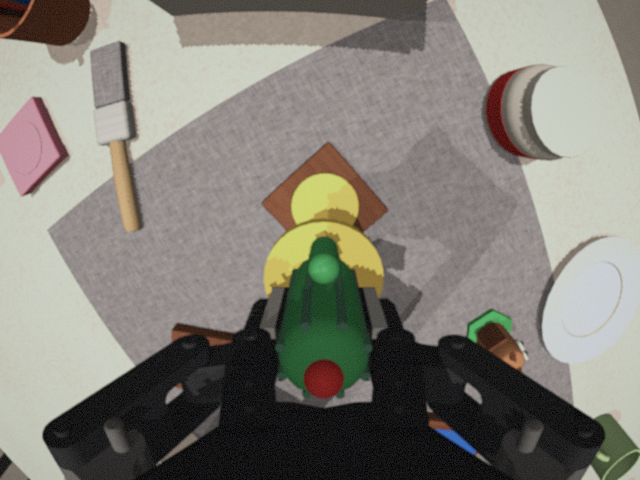

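The wrist view shows the cactus upright in the fingers. Its foot's front edge is at (323,220). The walnut block's corners are at (262,204), (387,209) and (328,142).

Run:
```python
from h import *
c=dict(np.load('/tmp/wrist.npz')); s=manip.get_state(); p=s['tool_pos']; R=s['tool_rot']
print('block',cast(c,[(262,204),(387,209),(324.5,206.5)],.02,True).round(4)*1000)
f=cast(c,[(323,220),(264,275),(384,275)],p[2]-.048+.007,True)
print('foot in tool mm',(((f-p[:2])@R[:2,:2])*1000).round(1))
```

```text
block [[524.9 394.2]
 [626.4 336.3]
 [575.4 365. ]]
foot in tool mm [[ 33.2  -1.4]
 [  6.2 -29.6]
 [  6.3  27.8]]
```

Emit:
{"method": "carry_out", "body": {"targets": [[0, 0.001, 0.004, 0, 0], [0, 0, 0, 0.04, 0], [0, 0, 0, 0.07, 0], [0, 0, 0, 0.07, 0], [0, 0, 0, 0.07, 0], [0, 0, 0, 0.04, 0], [0, 0, 0, 0.02, 0], [0, 0, 0, 0.01, 0], [0, 0, 0, 0, 0], [0, 0, 0, 0, 0]]}}

```text
time_s: 6.35
tool_pos: [0.5787, 0.362, 0.0799]
tool_rot: [[0.463, 0.887, 0.003], [0.887, -0.463, 0.001], [0.002, 0.002, -1.0]]
contact_force: [0.9, 0.7, -1.0]
gripper_width: 0.0283
grasp_force: 59.5
```

Run:
```python
from h import *
plan(576.2,360.8,69)
```

```text
at [578.7 362.   79.9] yaw 62.5 j6 0.92 t 6.35 w 28.3
x,y,z -0.0044 -0.0033 0.0219 len mm 3
```

Emit:
{"method": "carry_out", "body": {"targets": [[0, -0.0044, -0.0033, 0.008, 0], [0, 0, 0, 0.007, 0], [0, 0, 0, 0.004, 0], [0, 0, 0, 0.002, 0], [0, 0, 0, 0, 0], [0, 0, 0, 0, 0]]}}

```text
time_s: 6.85
tool_pos: [0.5754, 0.361, 0.0691]
tool_rot: [[0.462, 0.887, 0.001], [0.887, -0.462, 0.0], [0.001, 0.001, -1.0]]
contact_force: [-2.6, -1.3, 5.1]
gripper_width: 0.0288
grasp_force: 60.1
```

Emit:
{"method": "carry_out", "body": {"targets": [[0.5, 0, 0, 0, 0], [1, 0, 0, 0, 0], [1, 0, 0, 0, 0], [1, 0, 0, 0, 0], [1, 0, 0, -0.04, 0], [1, 0, 0, -0.08, 0], [1, 0, 0, -0.08, 0], [1, 0, 0, -0.08, 0], [1, 0, 0, -0.08, 0], [1, 0, 0, 0, 0]]}}

```text
time_s: 7.68
tool_pos: [0.579, 0.3627, 0.2592]
tool_rot: [[0.462, 0.887, 0.015], [0.887, -0.462, 0.007], [0.013, 0.01, -1.0]]
contact_force: [0.3, 0.5, 1.4]
gripper_width: 0.0853
grasp_force: 0.0
```

Run:
```python
from h import *
c=snap('wrist'); im=c['image']; m=mask(im,'y',100,110)
for s in ((323,210),):
    b=blob(m,s,80); print(b.min(0),b.max(0),*fit(cast(c,b,.024,True)))
a=snap('scene')['image'][270:350,360:450,::-1]
cv2.imwrite('pics/p1.png',np.hstack([cv2.resize(a,(400,356),interpolation=2),cv2.resize(im[120:320,220:420,::-1],(356,356))]))
plan(682,143,250)
```

```text
[286. 177.] [349. 234.] [576.5 366.7] [577.3 368.2] 62.4 56.8 153.9
at [576.4 361.4 251. ] yaw 62.5 j6 0.92 t 7.7833 w 85.5
x,y,z -0.2897 0.3891 0.0021 len mm 243
```

View pics/p1.png

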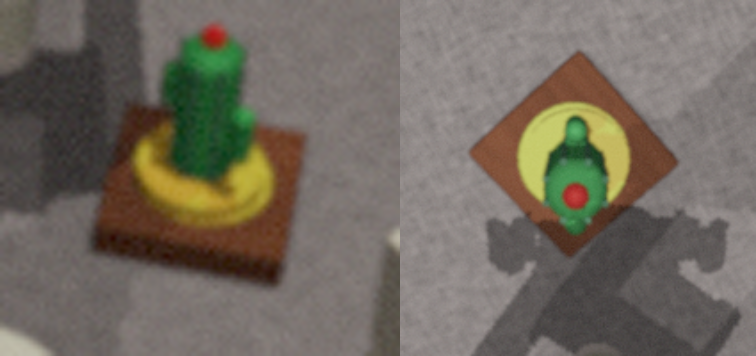

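The cactus stands upright and centred on its plinth (wrist crop disc at (573,155), block centre at about (573,153)). The owl is next.

Emit:
{"method": "carry_out", "body": {"targets": [[1, -0.0414, 0.0556, 0, 0], [1, -0.0414, 0.0556, 0, 0], [1, -0.0414, 0.0556, 0, 0], [1, -0.0414, 0.0556, 0, 0], [1, -0.0414, 0.0556, 0, 0], [1, -0.0414, 0.0556, 0, 0], [1, -0.0414, 0.0556, 0, 0], [1, 0, 0, 0, 0], [1, 0, 0, 0, 0]]}}

```text
time_s: 8.53
tool_pos: [0.6803, 0.14, 0.2447]
tool_rot: [[0.465, 0.885, -0.004], [0.885, -0.465, -0.0], [-0.002, -0.003, -1.0]]
contact_force: [0.0, 0.3, -0.1]
gripper_width: 0.0856
grasp_force: 0.0
```

Run:
```python
from h import *
c=snap('wrist'); im=c['image']; m=mask(im,'g',100,50)
b=blob(m,(323,210),70); print(b.min(0),b.max(0),*fit(cast(c,b,.006,True)))
P=(cast(c,b,.006,True)*1000).astype(np.float32); H=cv2.convexHull(P); H=cv2.approxPolyDP(H,5,True)[:,0]; e=np.roll(H,-1,0)-H
print(np.c_[H,np.degrees(np.arctan2(e[:,1],e[:,0]))%60,np.linalg.norm(e,axis=1)].round(0).tolist())
cv2.imwrite('pics/w4.png',cv2.resize(im[150:270,250:410,::-1],None,fx=4,fy=4,interpolation=2))
plan(682,143,250)
```

```text
[294. 175.] [350. 225.] [679.3 145.1] [680.3 148.1] 57.5 46.2 163.1
[[709.0, 145.0, 6.0, 29.0], [692.0, 168.0, 4.0, 32.0], [660.0, 166.0, 7.0, 32.0], [647.0, 137.0, 40.0, 54.0], [698.0, 119.0, 7.0, 28.0]]
at [679.8 141.6 245.1] yaw 62.4 j6 0.57 t 8.5833 w 85.5
x,y,z 0.0045 0.0025 -0.0098 len mm 3
```

View pics/w4.png

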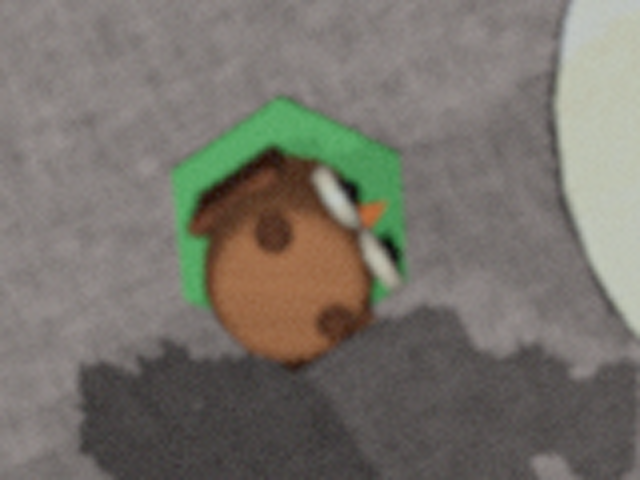

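The crop shows the owl's hex foot with a corner under the beak at crop (400,155). That puts its x axis at about 5.5° and its centre at about (678.5,140.5) mm.

Emit:
{"method": "carry_out", "body": {"targets": [[1, -0.003, -0.001, 0.02, 0.0176], [1, 0, 0, 0.03, 0.0176], [1, 0, 0, 0.03, 0.0176], [1, 0, 0, 0.03, 0.0176], [1, 0, 0, 0.03, 0.0176], [1, 0, 0, 0.03, 0.0176], [1, 0, 0, 0.03, 0.0176], [1, 0, 0, 0.02, 0.0176], [1, 0, 0, 0, 0.0176], [1, 0, 0, 0, 0]]}}

```text
time_s: 9.42
tool_pos: [0.6774, 0.1431, 0.1351]
tool_rot: [[0.996, 0.093, -0.004], [0.093, -0.996, 0.0], [-0.004, -0.0, -1.0]]
contact_force: [-0.6, 0.5, -0.5]
gripper_width: 0.0851
grasp_force: 0.0
```

Run:
```python
from h import *
c=snap('wrist'); im=c['image']; m=mask(im,'g',100,50)
b=blob(m,(323,260),130); P=(cast(c,b,.006,True)*1000).astype(np.float32); H=cv2.convexHull(P); H=cv2.approxPolyDP(H,5,True)[:,0]; e=np.roll(H,-1,0)-H
print(b.min(0),b.max(0),np.c_[H,np.degrees(np.arctan2(e[:,1],e[:,0]))%60,np.linalg.norm(e,axis=1)].round(0).tolist())
plan(678.5,140.5,40,5.5)
```

```text
[288. 189.] [367. 258.] [[697.0, 115.0, 6.0, 31.0], [710.0, 144.0, 6.0, 27.0], [694.0, 166.0, 1.0, 35.0], [658.0, 166.0, 36.0, 54.0], [664.0, 112.0, 6.0, 33.0]]
at [678.1 142.9 136.3] yaw 5.7 j6 1.57 t 9.4667 w 85.3
x,y,z 0.0002 0.0048 0.1925 len mm 2
spin 0.0005 deg 0.2
```

Emit:
{"method": "carry_out", "body": {"targets": [[1, 0, 0.0048, 0.03, 0], [1, 0, 0, 0.06, 0], [1, 0, 0, 0.06, 0], [1, 0, 0, 0.03, 0], [1, 0, 0, 0.012, 0], [1, 0, 0, 0, 0], [0, 0, 0, 0, 0], [0, 0, 0, 0, 0], [0, 0, 0, 0, 0], [0, 0, 0, 0, 0]]}}

```text
time_s: 10.3
tool_pos: [0.6813, 0.1391, 0.0441]
tool_rot: [[0.995, 0.095, 0.004], [0.095, -0.995, 0.001], [0.004, -0.0, -1.0]]
contact_force: [3.0, 1.2, 0.4]
gripper_width: 0.0409
grasp_force: 61.1
```

Emit:
{"method": "carry_out", "body": {"targets": [[0, 0, 0, 0, 0], [0, 0, 0, 0, 0], [0, 0, 0, 0, 0], [0, 0, 0, 0, 0]]}}

```text
time_s: 10.63
tool_pos: [0.6813, 0.139, 0.0439]
tool_rot: [[0.995, 0.095, 0.004], [0.095, -0.995, 0.001], [0.004, -0.0, -1.0]]
contact_force: [0.8, -0.3, 6.7]
gripper_width: 0.0409
grasp_force: 62.1
```

Emit:
{"method": "carry_out", "body": {"targets": [[0, 0, 0, -0.02, 0], [0, 0, 0, -0.05, 0], [0, 0, 0, -0.08, 0], [0, 0, 0, -0.08, 0], [0, 0, 0, -0.08, 0], [0, 0, 0, -0.05, -0.012], [0, 0, 0, -0.02, -0.012], [0, 0, 0, 0, 0]]}}

```text
time_s: 11.3
tool_pos: [0.6815, 0.1389, 0.237]
tool_rot: [[0.969, 0.246, 0.007], [0.246, -0.969, 0.001], [0.007, 0.001, -1.0]]
contact_force: [-0.1, -0.7, -1.5]
gripper_width: 0.0414
grasp_force: 61.2
```

Run:
```python
from h import *
plan(444.5,-89,250,14)
```

```text
at [681.5 138.9 237. ] yaw 14.2 j6 1.41 t 11.3 w 41.4
x,y,z -0.5715 0.3251 -0.0261 len mm 329
spin 0.0007 deg 0.2
```

Emit:
{"method": "carry_out", "body": {"targets": [[0, -0.035, 0.02, 0, 0], [0, -0.065, 0.037, 0, 0], [0, -0.07, 0.0398, 0, 0], [0, -0.07, 0.0398, 0, 0], [0, -0.07, 0.0398, 0, 0], [0, -0.07, 0.0398, 0, 0], [0, -0.07, 0.0398, 0, 0], [0, -0.07, 0.0398, 0, 0], [0, -0.035, 0.02, 0, 0], [0, -0.0165, 0.0095, 0, 0]]}}

```text
time_s: 12.13
tool_pos: [0.4391, -0.0898, 0.2298]
tool_rot: [[0.971, 0.239, -0.003], [0.239, -0.971, 0.0], [-0.003, -0.001, -1.0]]
contact_force: [0.9, -0.7, -1.5]
gripper_width: 0.0411
grasp_force: 61.2
```

Emit:
{"method": "carry_out", "body": {"targets": [[0, 0, 0, 0, 0], [0, 0, 0, 0, 0], [0, 0, 0, 0, 0]]}}

```text
time_s: 12.38
tool_pos: [0.4427, -0.0879, 0.2312]
tool_rot: [[0.97, 0.243, -0.0], [0.243, -0.97, 0.001], [-0.0, -0.001, -1.0]]
contact_force: [-0.0, -0.1, -0.9]
gripper_width: 0.0411
grasp_force: 61.2
```

Run:
```python
from h import *
c=snap('wrist','w5.png'); plan(444.5,-89,64,14)
```

```text
at [442.8 -87.8 231.2] yaw 14.1 j6 0.95 t 12.4333 w 41.2
x,y,z 0.0028 0.0032 0.3344 len mm 2
spin 0.0004 deg 0.1
```

View pics/w5.png

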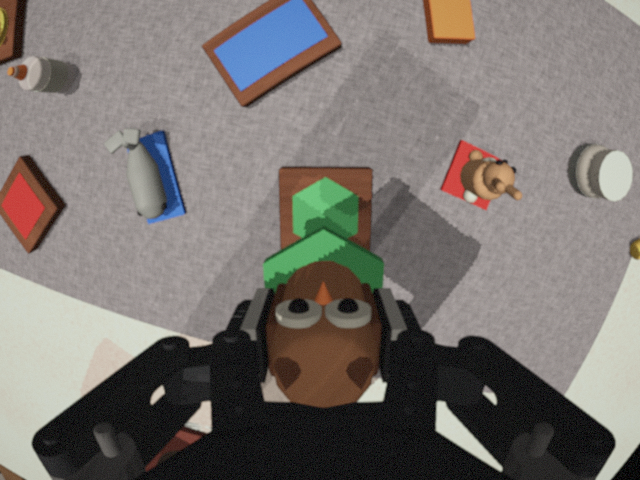

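The owl is held upright and aligned with the inlay. The inlay's front corner is at (325,178) and its flats are at about u=292 and 358. The foot's front corner is at (324,229).

Run:
```python
from h import *
c=dict(np.load('/tmp/wrist.npz')); s=manip.get_state(); p=s['tool_pos']; R=s['tool_rot'][:2,:2]
T=lambda px,z:(((cast(c,px,z,True)-p[:2])@R)*1000).round(1).tolist()
print('inlay corner, flats, block corners',T([(325,178),(292,205),(358,205),(280,168),(372,168)],.02))
print('foot corner, sides',T([(324,229),(264,265),(383,266)],p[2]-.044+.008))
```

```text
inlay corner, flats, block corners [[30.7, 1.0], [5.8, -29.3], [5.8, 31.4], [40.1, -39.6], [40.1, 43.5]]
foot corner, sides [[29.1, -0.1], [12.0, -27.8], [11.5, 27.2]]
```

Emit:
{"method": "carry_out", "body": {"targets": [[0, 0, 0.003, 0, 0], [0, 0, 0, 0.04, 0], [0, 0, 0, 0.07, 0], [0, 0, 0, 0.07, 0], [0, 0, 0, 0.07, 0], [0, 0, 0, 0.04, 0], [0, 0, 0, 0.02, 0], [0, 0, 0, 0.008, 0], [0, 0, 0, 0, 0], [0, 0, 0, 0, 0]]}}

```text
time_s: 13.27
tool_pos: [0.4438, -0.0903, 0.0738]
tool_rot: [[0.97, 0.244, 0.002], [0.244, -0.97, -0.001], [0.002, 0.001, -1.0]]
contact_force: [-0.0, -0.4, -1.1]
gripper_width: 0.0408
grasp_force: 61.2
```

Run:
```python
from h import *
plan(443.2,-89.3,64,14)
```

```text
at [443.8 -90.3  73.8] yaw 14.1 j6 0.95 t 13.2667 w 40.8
x,y,z -0.0008 -0.0023 0.0196 len mm 1
spin 0.0003 deg 0.1
```

Emit:
{"method": "carry_out", "body": {"targets": [[0, 0, -0.002, 0.008, 0], [0, 0, 0, 0.006, 0], [0, 0, 0, 0.003, 0], [0, 0, 0, 0.002, 0], [0, 0, 0, 0, 0], [0, 0, 0, 0, 0]]}}

```text
time_s: 13.77
tool_pos: [0.4426, -0.0892, 0.0639]
tool_rot: [[0.97, 0.244, 0.001], [0.244, -0.97, -0.0], [0.0, 0.0, -1.0]]
contact_force: [-2.1, 1.3, 5.8]
gripper_width: 0.0411
grasp_force: 61.9
```

Emit:
{"method": "carry_out", "body": {"targets": [[0.5, 0, 0, 0, 0], [1, 0, 0, 0, 0], [1, 0, 0, 0, 0], [1, 0, 0, 0, 0], [1, 0, 0, -0.04, 0], [1, 0, 0, -0.08, 0], [1, 0, 0, -0.08, 0], [1, 0, 0, -0.08, 0], [1, 0, 0, -0.08, 0], [1, 0, 0, 0, 0]]}}

```text
time_s: 14.6
tool_pos: [0.4464, -0.0906, 0.2522]
tool_rot: [[0.97, 0.244, 0.014], [0.244, -0.97, -0.005], [0.012, 0.009, -1.0]]
contact_force: [1.0, -0.3, 0.7]
gripper_width: 0.0855
grasp_force: 0.0
```

Run:
```python
from h import *
c=snap('wrist'); im=c['image']; 
b=blob(mask(im,'r',100,50),(470,185),75); print(b.mean(0),*fit(cast(c,b,.006,True)))
cv2.imwrite('pics/p2.png',np.hstack([cv2.resize(im[140:300,240:400,::-1],(390,390)),cv2.resize(im[120:240,420:540,::-1],(390,390))]))
plan(514,-225,250,83.7)
```

```text
[453.22282609 168.77717391] [ 517.1 -216. ] [ 513.6 -220.5] 54.4 49.7 173.3
at [445.2 -90.2 248.4] yaw 14.1 j6 0.95 t 14.65 w 85.5
x,y,z 0.0678 0.2951 -0.0032 len mm 151
spin -0.1933 deg -69.6
```

View pics/p2.png

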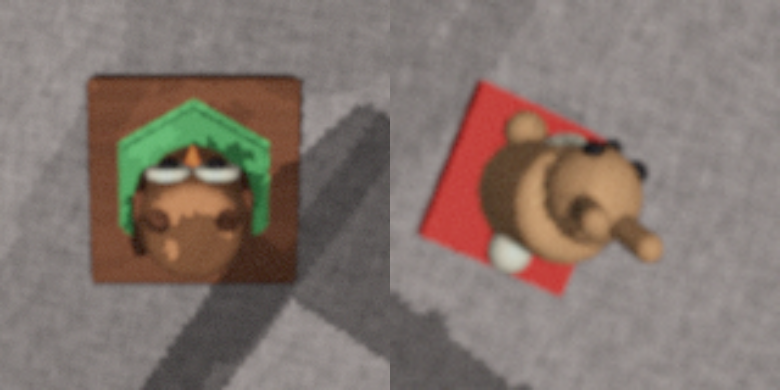

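The owl is aligned on its plinth. The rabbit's white tail is at crop (510,252) and its face points up and right, so its x axis lies along about -6.3°.

Emit:
{"method": "carry_out", "body": {"targets": [[1, 0.017, 0.0738, 0, 0], [1, 0.017, 0.0738, 0, 0], [1, 0.017, 0.0738, 0, 0], [1, 0.017, 0.0738, 0, 0], [1, 0, 0, 0.04, 0.0189], [1, 0, 0, 0.06, 0.0189], [1, 0, 0, 0.06, 0.0189], [1, 0, 0, 0.02, 0], [1, 0, 0, 0, 0], [1, 0, 0, 0, 0]]}}

```text
time_s: 15.48
tool_pos: [0.5108, -0.2236, 0.1525]
tool_rot: [[0.994, -0.106, -0.002], [-0.106, -0.994, 0.001], [-0.002, -0.001, -1.0]]
contact_force: [0.5, 0.2, -0.2]
gripper_width: 0.0855
grasp_force: 0.0
```

Run:
```python
from h import *
c=snap('wrist'); im=c['image']
b=blob(mask(im,'r',100,50),(323,230),110); print(b.min(0),b.max(0),*fit(cast(c,b,.006,True)))
P=(cast(c,b,.006,True)*1000).astype(np.float32); print(cv2.approxPolyDP(cv2.convexHull(P),5,True)[:,0].round(0).tolist())
plan(514,-225,40,-6.3)
```

```text
[287. 190.] [361. 260.] [ 512.9 -223.9] [ 513.  -223.7] 54.9 54.5 83.9
[[543.0, -200.0], [489.0, -195.0], [483.0, -247.0], [536.0, -254.0]]
at [ 511.8 -224.2  154.1] yaw -6.1 j6 1.12 t 15.5333 w 85.4
x,y,z 0.0046 0.0012 0.2282 len mm 2
spin 0.0004 deg 0.2
```

Emit:
{"method": "carry_out", "body": {"targets": [[1, 0, 0, 0.04, 0], [1, 0, 0, 0.07, 0], [1, 0, 0, 0.06, 0], [1, 0, 0, 0.035, 0], [1, 0, 0, 0.017, 0], [1, 0, 0, 0, 0], [1, 0, 0, 0, 0], [0, 0, 0, 0, 0], [0, 0, 0, 0, 0], [0, 0, 0, 0, 0]]}}

```text
time_s: 16.37
tool_pos: [0.5123, -0.2246, 0.0438]
tool_rot: [[0.994, -0.11, 0.003], [-0.11, -0.994, -0.002], [0.003, 0.001, -1.0]]
contact_force: [0.3, 0.7, 0.3]
gripper_width: 0.0514
grasp_force: 0.0
```

Emit:
{"method": "carry_out", "body": {"targets": [[0, 0, 0, 0, 0], [0, 0, 0, 0, 0], [0, 0, 0, 0, 0], [0, 0, 0, 0, 0], [0, 0, 0, 0, 0]]}}

```text
time_s: 16.78
tool_pos: [0.512, -0.2243, 0.0434]
tool_rot: [[0.994, -0.11, 0.002], [-0.11, -0.994, -0.001], [0.002, 0.001, -1.0]]
contact_force: [-1.8, -0.2, 6.2]
gripper_width: 0.034
grasp_force: 59.7
```

Emit:
{"method": "carry_out", "body": {"targets": [[0, 0, 0, -0.02, 0], [0, 0, 0, -0.05, -0.01], [0, 0, 0, -0.07, -0.0175], [0, 0, 0, -0.07, -0.0175], [0, 0, 0, -0.07, -0.0175], [0, 0, 0, -0.06, -0.0175], [0, 0, 0, -0.04, -0.0175], [0, 0, 0, -0.01, -0.0175], [0, 0, 0, 0, -0.0175], [0, 0, 0, 0, -0.0175]]}}

```text
time_s: 17.62
tool_pos: [0.5113, -0.224, 0.2386]
tool_rot: [[0.669, 0.743, 0.002], [0.743, -0.669, -0.001], [0.0, 0.002, -1.0]]
contact_force: [-0.1, -0.1, -2.6]
gripper_width: 0.0337
grasp_force: 60.1
```

Emit:
{"method": "carry_out", "body": {"targets": [[0, 0, 0, 0, -0.0175], [0, 0, 0, 0, 0], [0, 0, 0, 0, 0]]}}

```text
time_s: 17.87
tool_pos: [0.511, -0.2238, 0.2372]
tool_rot: [[0.591, 0.807, -0.0], [0.807, -0.591, 0.0], [-0.0, -0.0, -1.0]]
contact_force: [-0.2, 0.4, -2.7]
gripper_width: 0.0337
grasp_force: 60.1
```

Run:
```python
from h import *
plan(371.5,261,240,54)
```

```text
at [ 511.  -223.8  237.2] yaw 53.8 j6 0.08 t 17.8667 w 33.7
x,y,z 0.6177 -0.7978 -0.0056 len mm 504
spin -0.0006 deg -0.2
```

Emit:
{"method": "carry_out", "body": {"targets": [[0, 0.024, -0.031, 0, 0], [0, 0.0475, -0.0614, 0, 0], [0, 0.0475, -0.0614, 0, 0], [0, 0.0475, -0.0614, 0, 0], [0, 0.0475, -0.0614, 0, 0], [0, 0.0475, -0.0614, 0, 0], [0, 0.0475, -0.0614, 0, 0], [0, 0.0475, -0.0614, 0, 0], [0, 0.0475, -0.0614, 0, 0], [0, 0.0475, -0.0614, 0, 0]]}}

```text
time_s: 18.7
tool_pos: [0.4069, 0.1318, 0.2374]
tool_rot: [[0.591, 0.806, 0.001], [0.806, -0.591, 0.0], [0.001, 0.001, -1.0]]
contact_force: [1.5, 0.4, -1.6]
gripper_width: 0.034
grasp_force: 60.2
```

Emit:
{"method": "carry_out", "body": {"targets": [[0, 0.0475, -0.0614, 0, 0], [0, 0.0475, -0.0614, 0, 0], [0, 0.0475, -0.0614, 0, 0], [0, 0.0235, -0.03, 0, 0], [0, 0, 0, 0, 0], [0, 0, 0, 0, 0], [0, 0, 0, 0, 0]]}}

```text
time_s: 19.28
tool_pos: [0.3701, 0.2598, 0.237]
tool_rot: [[0.589, 0.808, -0.0], [0.808, -0.589, -0.001], [-0.001, 0.0, -1.0]]
contact_force: [-0.8, 0.2, -1.6]
gripper_width: 0.0338
grasp_force: 60.3
```

Run:
```python
from h import *
c=snap('wrist','w6.png'); plan(371.5,261.5,63.4,54)
```

```text
at [370.3 259.5 237. ] yaw 53.9 j6 1.07 t 19.3333 w 33.5
x,y,z 0.0046 -0.0005 0.3471 len mm 2
spin -0.0004 deg -0.1
```

View pics/w6.png

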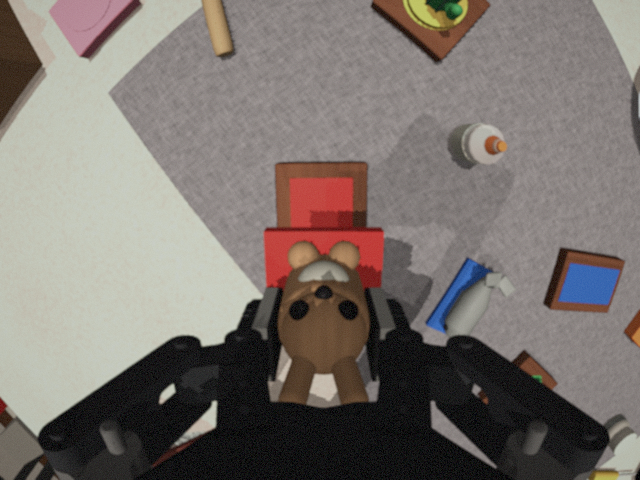

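The rabbit is held upright and aligned. The inlay's front edge is at row 178 (u=290..354), the block's front edge at row 163 (u=276..367) and the foot's front edge at row 229 (u=265..383).

Run:
```python
from h import *
c=dict(np.load('/tmp/wrist.npz')); s=manip.get_state(); p=s['tool_pos']; R=s['tool_rot'][:2,:2]
T=lambda px,z:(((cast(c,px,z,True)-p[:2])@R)*1000).round(1).tolist()
print('inlay, block',T([(290,178),(354,177.5),(276,163),(367,163)],.02))
print('foot',T([(265,229),(383,229)],p[2]-.0434+.008))
```

```text
inlay, block [[30.6, -31.5], [31.1, 27.5], [44.7, -44.2], [44.8, 39.3]]
foot [[29.9, -27.0], [30.0, 25.7]]
```

Emit:
{"method": "carry_out", "body": {"targets": [[0, 0.001, -0.002, 0, 0], [0, 0, 0, 0.04, 0], [0, 0, 0, 0.07, 0], [0, 0, 0, 0.07, 0], [0, 0, 0, 0.07, 0], [0, 0, 0, 0.045, 0], [0, 0, 0, 0.025, 0], [0, 0, 0, 0.008, 0], [0, 0, 0, 0, 0], [0, 0, 0, 0, 0]]}}

```text
time_s: 20.17
tool_pos: [0.3705, 0.2612, 0.0738]
tool_rot: [[0.589, 0.808, 0.001], [0.808, -0.589, 0.0], [0.001, 0.001, -1.0]]
contact_force: [0.5, 0.7, -1.2]
gripper_width: 0.0342
grasp_force: 60.3
```

Run:
```python
from h import *
plan(369.8,260.5,63.4,54)
```

```text
at [370.5 261.2  73.8] yaw 53.9 j6 1.07 t 20.1667 w 34.2
x,y,z -0.0019 -0.0003 0.0209 len mm 1
spin -0.0003 deg -0.1
```

Emit:
{"method": "carry_out", "body": {"targets": [[0, 0, 0, 0.008, 0], [0, 0, 0, 0.006, 0], [0, 0, 0, 0.003, 0], [0, 0, 0, 0.003, 0], [0, 0, 0, 0, 0], [0, 0, 0, 0, 0]]}}

```text
time_s: 20.67
tool_pos: [0.3699, 0.2615, 0.0634]
tool_rot: [[0.588, 0.809, 0.001], [0.809, -0.588, 0.0], [0.001, 0.0, -1.0]]
contact_force: [-0.0, -0.6, 2.0]
gripper_width: 0.0341
grasp_force: 60.6
```

Emit:
{"method": "carry_out", "body": {"targets": [[0.5, 0, 0, 0.001, 0], [1, 0, 0, 0, 0], [1, 0, 0, 0, 0], [1, 0, 0, 0, 0], [1, 0, 0, -0.04, 0], [1, 0, 0, -0.08, 0], [1, 0, 0, -0.08, 0], [1, 0, 0, -0.08, 0], [1, 0, 0, -0.08, 0], [1, 0, 0, 0, 0]]}}

```text
time_s: 21.5
tool_pos: [0.3735, 0.2633, 0.2517]
tool_rot: [[0.588, 0.809, 0.013], [0.809, -0.588, 0.006], [0.013, 0.007, -1.0]]
contact_force: [0.6, 0.5, 0.5]
gripper_width: 0.0854
grasp_force: 0.0
```

Run:
```python
from h import *
c=snap('wrist'); im=c['image']; 
for z,s,k,r in ((.006,(470,295),'b',60),(.026,(323,200),'r',60)):
    b=blob(mask(im,k,100,50),s,r); print(b.min(0),b.max(0),*fit(cast(c,b,z,True)))
plan(436.5,85.5,250,27.4)
```

```text
[437. 261.] [482. 299.] [450.1 106.8] [447.9 100.6] 50.5 34.5 27.2
[288. 183.] [351. 244.] [369.9 262.9] [370.3 262.6] 60.8 60.2 143.9
at [372.4 262.7 248. ] yaw 54.0 j6 1.07 t 21.55 w 85.2
x,y,z -0.2113 0.3122 -0.0041 len mm 188
spin 0.0739 deg 26.6
```

Emit:
{"method": "carry_out", "body": {"targets": [[1, -0.0423, 0.0624, 0, 0], [1, -0.0423, 0.0624, 0, 0], [1, -0.0423, 0.0624, 0, 0], [1, -0.0423, 0.0624, 0, 0], [1, -0.0423, 0.0624, 0, 0], [1, 0, 0, 0.03, 0.0185], [1, 0, 0, 0.04, 0.0185], [1, 0, 0, 0.04, 0.0185], [1, 0, 0, 0.02, 0.0185], [1, 0, 0, 0, 0]]}}

```text
time_s: 22.38
tool_pos: [0.4308, 0.0838, 0.1734]
tool_rot: [[0.89, 0.455, -0.007], [0.455, -0.89, -0.0], [-0.007, -0.003, -1.0]]
contact_force: [-1.4, 0.5, 0.8]
gripper_width: 0.0851
grasp_force: 0.0
```

Emit:
{"method": "carry_out", "body": {"targets": [[1, 0, 0, 0, 0], [1, 0, 0, 0, 0], [1, 0, 0, 0, 0]]}}

```text
time_s: 22.63
tool_pos: [0.4342, 0.0842, 0.1784]
tool_rot: [[0.887, 0.462, 0.002], [0.462, -0.887, 0.0], [0.001, 0.001, -1.0]]
contact_force: [-0.0, 0.7, 1.0]
gripper_width: 0.0855
grasp_force: 0.0
```

Run:
```python
from h import *
c=snap('wrist','w7.png'); im=c['image']
b=blob(mask(im,'b',100,50),(323,230),140); print(b.min(0),b.max(0),*fit(cast(c,b,.006,True)))
P=(cast(c,b,.006,True)*1000).astype(np.float32); print(cv2.approxPolyDP(cv2.convexHull(P),4,True)[:,0].round(0).tolist())
plan(431.2,82.7,32,27.4)
```

```text
[333. 182.] [349. 271.] [435.4  69. ] [436.   69.2] 76.1 12.1 27.3
[[472.0, 82.0], [463.0, 90.0], [399.0, 57.0], [405.0, 48.0]]
at [434.2  84.2 178.5] yaw 27.5 j6 1.1 t 22.6833 w 85.5
x,y,z -0.0067 -0.0001 0.2929 len mm 3
spin 0.0002 deg 0.1
```

View pics/w7.png

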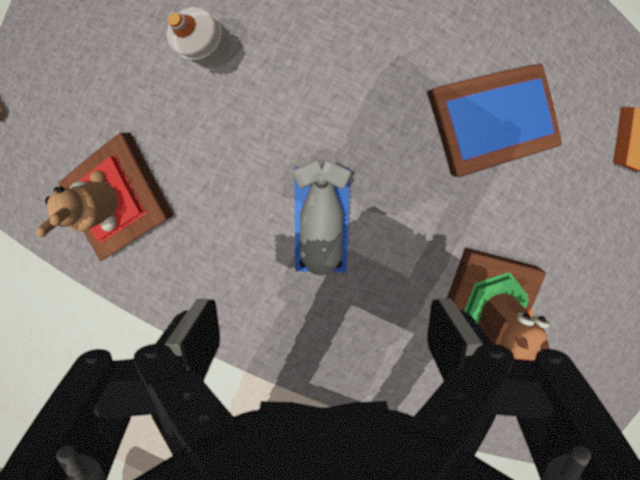

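The whale is aligned under the gripper. Its foot spans u=294..349 and v=163..271, with the tail at the top. The blue inlay is at (503,118).

Run:
```python
from h import *
c=dict(np.load('/tmp/wrist.npz')); s=manip.get_state(); p=s['tool_pos']; R=s['tool_rot'][:2,:2]
q=cast(c,[(294,176),(349,176),(296,271),(348,271),(321.5,271),(321.5,165)],.006,True)
print(((q-p[:2])@R*1000).round(1).tolist())
b=blob(mask(c['image'],'b',100,50),(503,118),80); print(*fit(cast(c,b,.02,True)))
```

```text
[[37.5, -23.9], [37.5, 20.1], [-43.5, -23.7], [-43.4, 20.8], [-43.4, -1.9], [46.3, -1.9]]
[583.   -2.4] [583.   -2.4] 92.4 48.1 136.5
```

Emit:
{"method": "carry_out", "body": {"targets": [[1, -0.01, -0.0034, 0, 0], [1, 0, 0, 0.04, 0], [1, 0, 0, 0.07, 0], [1, 0, 0, 0.07, 0], [1, 0, 0, 0.06, 0], [1, 0, 0, 0.035, 0], [1, 0, 0, 0.014, 0], [1, 0, 0, 0, 0], [1, 0, 0, 0, 0], [1, 0, 0, 0, 0]]}}

```text
time_s: 23.52
tool_pos: [0.4299, 0.0833, 0.0347]
tool_rot: [[0.888, 0.46, 0.003], [0.46, -0.888, 0.0], [0.003, 0.001, -1.0]]
contact_force: [0.7, 1.2, 0.4]
gripper_width: 0.0857
grasp_force: 0.0
```

Run:
```python
from h import *
plan(431.2-.8,82.7+1.5,32,27.4)
```

```text
at [429.9  83.3  34.7] yaw 27.4 j6 1.1 t 23.5167 w 85.7
x,y,z 0.0017 -0.0011 0.0054 len mm 1
spin -0.0001 deg -0.0
```

Emit:
{"method": "carry_out", "body": {"targets": [[1, 0, 0, 0.004, 0], [0, 0, 0, 0, 0], [0, 0, 0, 0, 0], [0, 0, 0, 0, 0], [0, 0, 0, 0, 0], [0, 0, 0, 0, 0], [0, 0, 0, 0, 0], [0, 0, 0, 0, 0], [0, 0, 0, 0, 0], [0, 0, 0, 0, 0]]}}

```text
time_s: 24.35
tool_pos: [0.4287, 0.0833, 0.0316]
tool_rot: [[0.888, 0.459, 0.0], [0.459, -0.888, -0.0], [0.0, 0.0, -1.0]]
contact_force: [-1.5, -0.5, 5.6]
gripper_width: 0.0313
grasp_force: 59.5
```

Emit:
{"method": "carry_out", "body": {"targets": [[0, 0, 0, -0.01, 0], [0, 0, 0, -0.03, 0], [0, 0, 0, -0.07, 0], [0, 0, 0, -0.08, 0], [0, 0, 0, -0.08, 0], [0, 0, 0, -0.08, 0], [0, 0, 0, -0.06, 0], [0, 0, 0, -0.03, 0], [0, 0, 0, 0, 0]]}}

```text
time_s: 25.1
tool_pos: [0.4305, 0.0834, 0.2557]
tool_rot: [[0.888, 0.459, 0.008], [0.459, -0.888, 0.0], [0.007, 0.004, -1.0]]
contact_force: [0.2, -1.0, -1.4]
gripper_width: 0.0313
grasp_force: 59.9
```

Emit:
{"method": "carry_out", "body": {"targets": [[0, 0, 0, 0, 0.01], [0, 0, 0, 0, 0.019], [0, 0, 0, 0, 0.019], [0, 0, 0, 0, 0.019], [0, 0, 0, 0, 0.019], [0, 0, 0, 0, 0.019], [0, 0, 0, 0, 0.019], [0, 0, 0, 0, 0.019], [0, 0, 0, 0, 0.019], [0, 0, 0, 0, 0.019]]}}

```text
time_s: 25.93
tool_pos: [0.4271, 0.0833, 0.2487]
tool_rot: [[0.786, -0.618, -0.004], [-0.618, -0.786, 0.0], [-0.003, 0.002, -1.0]]
contact_force: [-0.4, -0.5, -1.3]
gripper_width: 0.0314
grasp_force: 59.9
```

Emit:
{"method": "carry_out", "body": {"targets": [[0, 0, 0, 0, 0.016], [0, 0, 0, 0, 0], [0, 0, 0, 0, 0]]}}

```text
time_s: 26.18
tool_pos: [0.4275, 0.0833, 0.2493]
tool_rot: [[0.727, -0.687, -0.003], [-0.687, -0.727, 0.0], [-0.002, 0.002, -1.0]]
contact_force: [0.2, -0.0, -0.7]
gripper_width: 0.0312
grasp_force: 59.9
```

Run:
```python
from h import *
plan(579.5,1.7,240,-43.5)
```

```text
at [427.5  83.3 249.3] yaw -43.4 j6 2.34 t 26.1833 w 31.2
x,y,z 0.333 -0.0904 0.0187 len mm 173
spin 0.0003 deg 0.1
```

Emit:
{"method": "carry_out", "body": {"targets": [[0, 0.033, -0.009, 0, 0], [0, 0.066, -0.018, 0, 0], [0, 0.066, -0.018, 0, 0], [0, 0.066, -0.018, 0, 0], [0, 0.066, -0.018, 0, 0], [0, 0.036, -0.0095, 0, 0], [0, 0, 0, 0, 0], [0, 0, 0, 0, 0], [0, 0, 0, 0, 0]]}}

```text
time_s: 26.93
tool_pos: [0.5791, 0.0017, 0.2499]
tool_rot: [[0.726, -0.688, -0.002], [-0.688, -0.726, 0.001], [-0.002, 0.001, -1.0]]
contact_force: [-0.3, -0.2, -1.6]
gripper_width: 0.0311
grasp_force: 59.9
```

Run:
```python
from h import *
c=snap('wrist','w8.png'); plan(579.5,1.7,51.6,-43.5)
```

```text
at [579.1   1.9 250.3] yaw -43.5 j6 2.2 t 26.9833 w 31.2
x,y,z 0.0009 -0.0003 0.3973 len mm 0
spin 0.0 deg 0.0
```

View pics/w8.png

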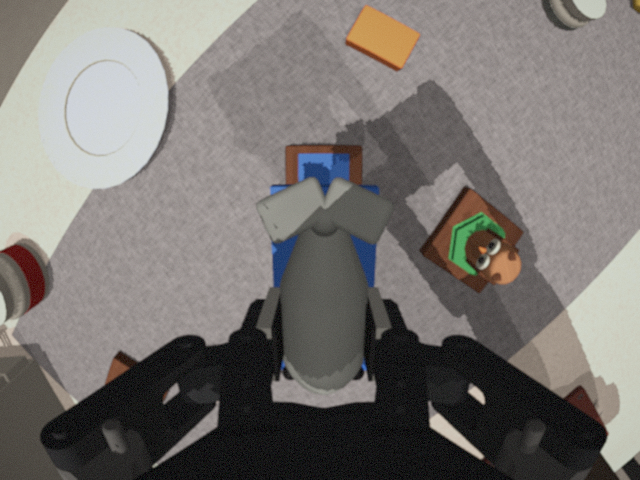

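The whale is held level and aligned. The block's front corners are at (286,146) and (362,146), the inlay's front edge at row 153 (u=298..350) and the foot's front edge at row 185 (u=271..380).

Run:
```python
from h import *
c=dict(np.load('/tmp/wrist.npz')); s=manip.get_state(); p=s['tool_pos']; R=s['tool_rot'][:2,:2]
T=lambda px,z:(((cast(c,px,z,True)-p[:2])@R)*1000).round(1).tolist()
print('inlay, block',T([(298,153),(350,153),(286,146),(362,146)],.02))
print('foot',T([(271,185),(380,185)],p[2]-.0316+.008))
```

```text
inlay, block [[52.0, -23.6], [52.0, 25.6], [58.8, -34.9], [58.9, 36.9]]
foot [[50.7, -20.8], [50.8, 22.9]]
```

Emit:
{"method": "carry_out", "body": {"targets": [[0, -0.001, 0, 0.03, 0], [0, 0, 0, 0.07, 0], [0, 0, 0, 0.07, 0], [0, 0, 0, 0.07, 0], [0, 0, 0, 0.07, 0], [0, 0, 0, 0.04, 0], [0, 0, 0, 0.02, 0], [0, 0, 0, 0.005, 0], [0, 0, 0, 0, 0], [0, 0, 0, 0, 0]]}}

```text
time_s: 27.82
tool_pos: [0.5811, 0.0017, 0.0656]
tool_rot: [[0.725, -0.689, 0.003], [-0.689, -0.725, -0.0], [0.003, -0.002, -1.0]]
contact_force: [-0.4, -0.0, -0.7]
gripper_width: 0.0308
grasp_force: 59.9
```

Run:
```python
from h import *
plan(579,2,51.6,-43.5)
```

```text
at [581.1   1.7  65.6] yaw -43.5 j6 2.2 t 27.8167 w 30.8
x,y,z -0.0035 0.0025 0.0279 len mm 2
spin -0.0001 deg -0.0
```

Emit:
{"method": "carry_out", "body": {"targets": [[0, -0.002, 0.002, 0.01, 0], [0, 0, 0, 0.008, 0], [0, 0, 0, 0.005, 0], [0, 0, 0, 0.003, 0], [0, 0, 0, 0.002, 0], [0, 0, 0, 0, 0], [0, 0, 0, 0, 0]]}}

```text
time_s: 28.4
tool_pos: [0.5786, 0.0016, 0.0515]
tool_rot: [[0.725, -0.689, -0.0], [-0.689, -0.725, -0.0], [-0.0, 0.0, -1.0]]
contact_force: [-7.4, 0.8, 13.5]
gripper_width: 0.0313
grasp_force: 61.5
```

Contact is firm, so I'll release, lift and back off for a final check.

Emit:
{"method": "carry_out", "body": {"targets": [[0.5, 0, 0, 0, 0], [1, 0, 0, 0, 0], [1, 0, 0, 0, 0], [1, 0, 0, 0, 0], [1, 0, 0, -0.04, 0], [1, 0, 0, -0.08, 0], [1, 0, 0, -0.08, 0], [1, 0, 0, -0.08, 0], [1, 0, 0, -0.08, 0], [1, 0, 0, -0.06, 0]]}}

```text
time_s: 29.23
tool_pos: [0.5792, 0.0015, 0.2634]
tool_rot: [[0.724, -0.689, 0.004], [-0.689, -0.724, -0.0], [0.003, -0.002, -1.0]]
contact_force: [0.2, -0.4, 0.1]
gripper_width: 0.0851
grasp_force: 0.0
```

Emit:
{"method": "carry_out", "body": {"targets": [[1, -0.07, 0, 0, 0], [1, -0.07, 0, 0, 0], [1, 0, 0, 0, 0], [1, 0, 0, 0, 0], [1, 0, 0, 0, 0]]}}

```text
time_s: 29.65
tool_pos: [0.5279, 0.0498, 0.2595]
tool_rot: [[0.725, -0.689, 0.001], [-0.689, -0.725, -0.0], [0.001, -0.0, -1.0]]
contact_force: [0.3, -1.2, -0.7]
gripper_width: 0.0855
grasp_force: 0.0
```

Run:
```python
from h import *
w=snap('wrist','wf.png')['image']; a=snap('side')['image'][160:340,200:420,::-1]
cv2.imwrite('pics/f.png',np.hstack([cv2.resize(w[:300,:,::-1],(400,188*2)),cv2.resize(a,(400,376))]))
c=dict(np.load('/tmp/wrist.npz'));b=blob(mask(w,'b',100,50),(323,200),150); print(b.min(0),b.max(0),*fit(cast(c,b,.026,True)))
print(manip.get_state()['time_s'])
```

```text
[299.  82.] [348. 175.] [582.7  -2.3] [582.7  -2.6] 90.0 46.9 136.2
29.75
```

View pics/f.png

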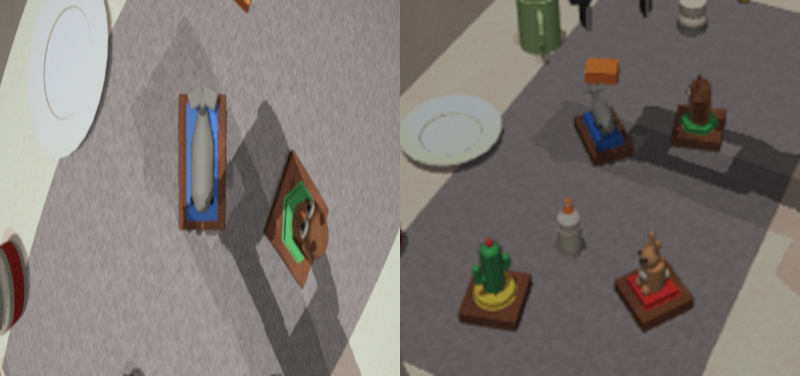

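All four figurines stand upright and centred on their plinths. The whale is at (203,160) in the left half; cactus, rabbit and owl show in the right half, and the bottle and jar have not moved.

```bash
python3 -c "
from workcell import manip; print(manip.close_job())"
```

```text
the job is handed in; nothing more can be done
None
```

The job is handed in at about 30 s: in the last pictures all four figurines stand upright and aligned on their matching plinths, with the glue bottle and white jar undisturbed; the judge's result was not shown.

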